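# Set the terracotta pots on their saucers

## Robot

A 6-joint arm with a two-finger parallel gripper is mounted at the origin on the work surface. World frame = base frame: x ahead of the robot, y to its left, z up, the work surface at z = 0. Lengths are in m, angles in degrees, forces in N, time in s.
With the tool pointing down it reaches from about 0.325 to 0.775 m from the base axis. Payload 5.5 kg.
Tool frame: the origin (TCP) lies at the centre of the arm's flange, where the gripper is bolted on; the fingertips stand 182 mm ahead of it and the grasp point (between the pads) lies 163 mm ahead of it; z points along the fingers, y is the direction in which the jaws open and shut (so a half turn about z gives the same grasp; the last joint's range is limited). The gripper opens to 88 mm and grips with 3 to 60 N. Pads are 20 mm wide; open, the fingers measure 115 mm over their backs; the gripper's body (75 mm by 178 mm) begins 61 mm behind the grasp point.
Start: joints at [-3.249, 5.22, 70.514, -0, 104.267, -3.249], TCP at [0.6, -0, 0.405] pointing down, gripper open.
Joint ranges: [-164.24, 164.24], [-49.07, 125.15], [9.68, 141.18], [-86.29, 266.29], [3.28, 154.24], [-151.56, 151.56]. Speed limits (degrees/s): [147.25, 147.25, 172.46, 180, 180, 180].

## Interface

Orientations are given as [roll, pitch, yaw] about the fixed x, y, z axes, in that order (R = Rz(yaw) Ry(pitch) Rx(roll)).
In Python, from station import r gives the robot as it stands. The module is installed in compiled form; this text tells all that it offers. Calls block until the motion is done:
- r.reach(position, orientation): joint-space move of the TCP to a pose.
- r.servo_line(position, rotation=None, speed=0.15): straight line of the TCP; rotation=None keeps the orientation; speed is the mean speed in m/s.
- r.move_joints(angles): joint-space move.
- r.let_go() and r.grab(squeeze=None): open the fingers fully, or close them until they stop; squeeze is the grip in N (None keeps the last).
- r.wait(seconds).
- r.inverse_kinematics(position, orientation): joint angles nearest the present ones, or None.
- r.sense(): the state.
- r.snapshot(name): name is "scene" or "side" or "wrist"; returns a dict with "frame" (480x640x3 uint8, red, green, blue), "fx", "fy", "cx", "cy" (pixels), "R" (3x3) and "t" (3): a world point X has camera coordinates R X + t. Camera axes: x right, y down, z forward; pixel columns grow to the right and rows downward; lengths in m; the calibration is good to about 2 mm. A picture is of the moment at which its call begins. There is no depth.
A pose or a line that the arm cannot do raises r.IKError and nothing moves.
- r.hand_in(): hands the job in, once; it reports no verdict.
The state is a dict: "clock": time; "joints": joint angles; "joint_vel": joint speeds; "joint_torque": joint torques, N m; "tcp_pos": TCP position; "orientation": TCP orientation; "contact_force": force on the tool from outside, world axes, zero at the start; "torque": the same for the moment, N m; "opening": finger opening in m.
Only numpy, scipy, OpenCV 4.12 (cv2) and the standard library are available. Lean on these libraries where they do the work, as an engineer would, in place of code of your own. Each camera call takes 0.05 s, during which the arm holds its last target. There are 200 camera calls.

## Task

Stand each of the four empty terracotta pots upright in the middle of the terracotta saucer of its own shape and size: round on round, square on square, large on large, small on small, with the square pots' sides in line with their saucers'. Set them down rather than dropping them, and leave the saucers and the two black plastic pots where they are.

Things in the scene. Friction and masses are not known exactly. Their poses are not given: they have to be found in the camera images.
- pot_round_large: large round empty terracotta pot, 64 mm across its plain upright collar (the top 18 mm, the widest part), about 50 mm across the foot, 60 mm tall, hollow and open at the top, upright on the bench; origin at the centre of its underside, z up; loose, 50 to 200 g
- pot_round_small: small round empty terracotta pot, 44 mm across its plain upright collar (the top 18 mm, the widest part), about 32 mm across the foot, 44 mm tall, hollow and open at the top, upright on the bench; origin at the centre of its underside, z up; loose, 50 to 200 g
- pot_square_large: large square empty terracotta pot, 58 mm across its plain upright collar (the top 18 mm, the widest part), about 48 mm across the foot, 60 mm tall, hollow and open at the top, upright on the bench; origin at the centre of its underside, z up; loose, 50 to 200 g; x and y are parallel to its sides (a quarter turn makes no difference)
- pot_square_small: small square empty terracotta pot, 40 mm across its plain upright collar (the top 18 mm, the widest part), about 32 mm across the foot, 44 mm tall, hollow and open at the top, upright on the bench; origin at the centre of its underside, z up; loose, 50 to 200 g; x and y are parallel to its sides (a quarter turn makes no difference)
- saucer_round_large: large round terracotta saucer, a flat dish 80 mm across, 72 mm inside the rim, 10 mm tall, its inner floor 4 mm above its underside; origin at the centre of its underside, z up; loose, 200 g
- saucer_round_small: small round terracotta saucer, 60 mm across, 52 mm inside the rim, 10 mm tall, its inner floor 4 mm above its underside; origin at the centre of its underside, z up; loose, 120 g
- saucer_square_large: large square terracotta saucer, 76 mm a side, 68 mm inside the rim, 10 mm tall, its inner floor 4 mm above its underside; origin at the centre of its underside, z up; loose, 200 g; x and y are parallel to its sides (a quarter turn makes no difference)
- saucer_square_small: small square terracotta saucer, 60 mm a side, 52 mm inside the rim, 10 mm tall, its inner floor 4 mm above its underside; origin at the centre of its underside, z up; loose, 120 g; x and y are parallel to its sides (a quarter turn makes no difference)
- black_round: round black plastic nursery pot, 54 mm across, 55 mm tall, empty, not part of the job; origin at the centre of its underside, z up; loose, 50 g
- black_square: square black plastic nursery pot, 54 mm a side, 55 mm tall, empty, not part of the job; origin at the centre of its underside, z up; loose, 50 g; x and y are parallel to its sides (a quarter turn makes no difference)
Not all that is in view belongs to the job. Leave any white or yellow look-alike of the saucer_square_small alone. Leave any red look-alike of the pot_square_small alone.

How it is judged (in metres and radians):
At the end, for the whole second after the job is handed in: Each terracotta pot stands upright (within 4.5 degrees) on the floor of the saucer of its own shape and size, centred within 12 mm, the square pots turned within 14 degrees of their saucers' sides, all released and at rest (horizontal distance between pot_round_large and saucer_round_large below 0.012 m and z of pot_round_large in the frame of saucer_round_large between 0.001 and 0.0075 m and angle between each of pot_round_large, pot_round_small, pot_square_large, pot_square_small's own z axis and vertical below 0.08 rad and linear speed of each of pot_round_large, pot_round_small, pot_square_large, pot_square_small below 0.02 m/s and angular speed of each of pot_round_large, pot_round_small, pot_square_large, pot_square_small below 0.2 rad/s and contact force between each of pot_round_large, pot_round_small, pot_square_large, pot_square_small and the fingers below 0.05 N and horizontal distance between pot_round_small and saucer_round_small below 0.012 m and z of pot_round_small in the frame of saucer_round_small between 0.001 and 0.0075 m and horizontal distance between pot_square_large and saucer_square_large below 0.012 m and z of pot_square_large in the frame of saucer_square_large between 0.001 and 0.0075 m and (angle between the x axis of pot_square_large and the x axis of saucer_square_large, either way round below 0.25 rad or angle between the x axis of pot_square_large and the y axis of saucer_square_large, either way round below 0.25 rad) and horizontal distance between pot_square_small and saucer_square_small below 0.012 m and z of pot_square_small in the frame of saucer_square_small between 0.001 and 0.0075 m and (angle between the x axis of pot_square_small and the x axis of saucer_square_small, either way round below 0.25 rad or angle between the x axis of pot_square_small and the y axis of saucer_square_small, either way round below 0.25 rad)); the robot touches nothing.
It fails at once if a terracotta pot is let go more than 25 mm above where pots stand (dropped or thrown) ((height (world z) of pot_round_large above 0.029 m and contact force between pot_round_large and the fingers below 0.01 N) or (height (world z) of pot_round_small above 0.029 m and contact force between pot_round_small and the fingers below 0.01 N) or (height (world z) of pot_square_large above 0.029 m and contact force between pot_square_large and the fingers below 0.01 N) or (height (world z) of pot_square_small above 0.029 m and contact force between pot_square_small and the fingers below 0.01 N)).
It fails at once if a saucer is shoved more than 25 mm or tipped over (distance of any of saucer_round_large, saucer_round_small, saucer_square_large, saucer_square_small from where it was at the start of the episode above 0.025 m or angle between any of saucer_round_large, saucer_round_small, saucer_square_large, saucer_square_small's own z axis and vertical above 0.5 rad).
It fails at once if a black plastic pot is shoved more than 25 mm or tipped over (distance of any of black_round, black_square from where it was at the start of the episode above 0.025 m or angle between any of black_round, black_square's own z axis and vertical above 0.5 rad).
It also fails if it takes over 106 s, if anything falls off the work surface, if the arm or the gripper's body presses on something with over 40 N, if the wrist force passes 120 N, or if a joint passes its speed limit or range.

## Working session

There is one attempt and no reset: what is moved stays moved. The work goes in short steps, each a Python script; the robot and the scene stay as the last script left them, time stands still between calls to the robot, and variables do not carry over. Pictures are saved under pics/ and viewed, about 12 in all and at most 16, crops included, and the job is handed in when it is done.

```bash
mkdir -p pics; python3 - <<'E'
from station import r
import cv2,numpy as np,pickle
d={}
for n in("scene","side","wrist"):
    s=r.snapshot(n); d[n]=s; cv2.imwrite(f"pics/{n}0.png",s["frame"][:,:,::-1])
    print(n,s["fx"],s["cx"],s["cy"],(-s["R"].T@s["t"]).round(3),s["R"][2].round(2))
pickle.dump(d,open("s0.pkl","wb"))
print(r.sense())
E
```

```text
scene 577.3067917068194 323.93527132791917 242.1635926917367 [ 1.266 -0.092  0.79 ] [-0.7   0.11 -0.7 ]
side 618.579171228624 320.38471992160044 239.97960540768307 [-0.276 -1.001  0.749] [ 0.52  0.7  -0.48]
wrist 401.54661915867194 320.34697343135133 241.31306169350566 [0.6   0.081 0.384] [-0.   -0.29 -0.96]
{'clock': 0.15, 'joints': array([-3.24927871e+00,  5.25448440e+00,  7.05654413e+01, -2.28644417e-03,
        1.04267033e+02, -3.24865283e+00]), 'joint_vel': array([ 0.06462074, -0.11005232, -0.18912639, -0.01534657,  0.0435542 ,
        0.00904578]), 'joint_torque': array([ 1.35033202e-03, -4.47044814e+01, -4.06907630e+01,  6.99103042e-02,
        2.74600578e-02, -1.16549641e-04]), 'tcp_pos': array([ 6.00052673e-01, -1.76172619e-05,  4.03758796e-01]), 'orientation': array([-1.79913055e+02, -2.71470175e-03,  8.99988103e+01]), 'contact_force': array([-0.1274259 ,  0.34806147, -0.16464044]), 'torque': array([-0.01432665, -0.01924446,  0.00667405]), 'opening': 0.08761040154028482}
```

View pics/scene0.png

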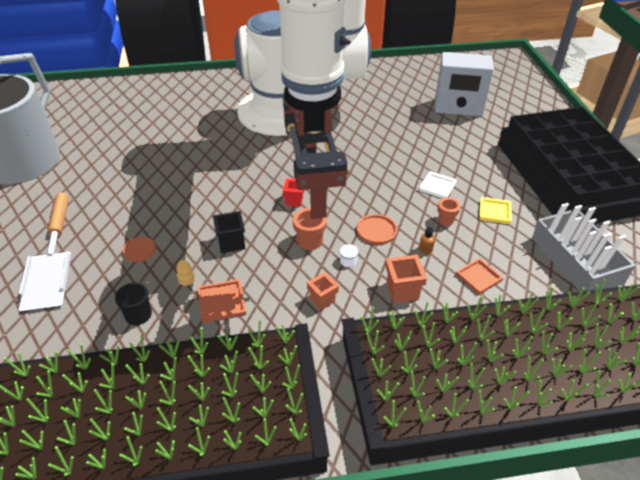

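View pics/side0.png

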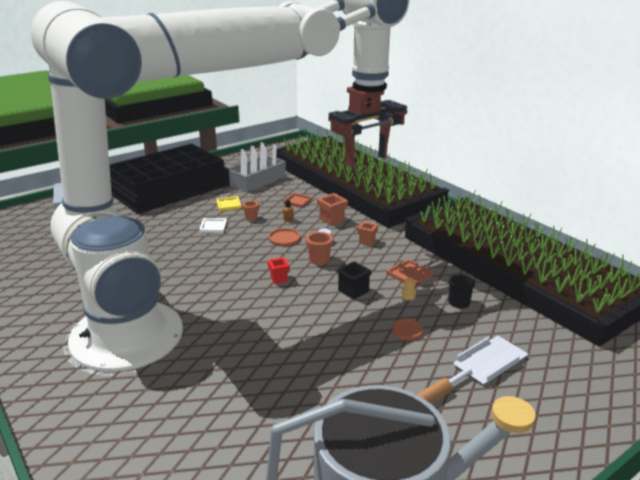

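View pics/wrist0.png

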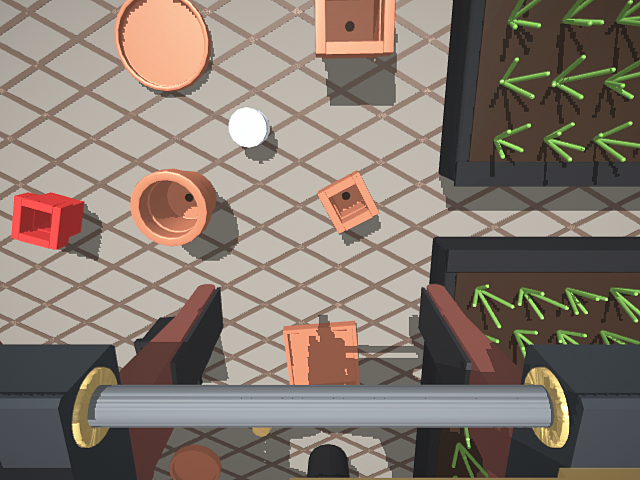

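The scene and side views show all the objects. The terracotta pots are at scene pixels: round large (310,228), small square (322,291), large square (405,278) and small round (448,210). The saucers are: round large (377,229), small square (479,275), large square (221,300) and small round (139,248). The wrist view shows five of these from above.

```bash
cat > h.py <<'E'
import cv2,numpy as np
from scipy.optimize import least_squares
def ray(s,uv,z):
    uv=np.atleast_2d(uv).astype(float); c=-s["R"].T@s["t"]
    d=np.c_[(uv[:,0]-s["cx"])/s["fx"],(uv[:,1]-s["cy"])/s["fy"],np.ones(len(uv))]@s["R"]
    return (c+d*((z-c[2])/d[:,2])[:,None])[:,:2]
def pix(s,X):
    p=s["R"]@np.asarray(X,float)+s["t"]; return np.array([s["fx"]*p[0]/p[2]+s["cx"],s["fy"]*p[1]/p[2]+s["cy"]])
def mask(f):
    h=cv2.cvtColor(f,cv2.COLOR_RGB2HSV)
    return cv2.inRange(h,(4,95,70),(14,215,255))
def blobs(s,amin=60):
    m=cv2.morphologyEx(mask(s["frame"]),cv2.MORPH_CLOSE,np.ones((5,5)))
    cs,_=cv2.findContours(m,cv2.RETR_EXTERNAL,cv2.CHAIN_APPROX_NONE)
    return [c[:,0,:] for c in cs if cv2.contourArea(c)>amin]
E
python3 - <<'E'
import pickle,cv2
from h import *
d=pickle.load(open("s0.pkl","rb"))
for n in("scene","wrist"):
    for c in blobs(d[n]):
        m=c.mean(0); print(n,m.round(),cv2.boundingRect(c),cv2.contourArea(c),ray(d[n],m,.005).round(3),ray(d[n],m,.04).round(3))
s=d["scene"]
for nm,p,z in [("tray1 corner",(323,462),.04),("tray1 back right",(305,330),.04),("tray2 back left",(345,318),.04),("tray2 R",(640,275),.04),("tray1 L",(0,355),.04),("blackr",(135,305),.03),("blacks",(230,230),.03),("cork",(185,283),0),("amber",(427,250),0),("white",(348,262),0),("red",(293,205),0),("holder",(540,260),.03),("yellow",(495,220),0)]:
    print(nm,ray(s,p,z).round(3))
E
```

```text
scene [185. 459.] (177, 448, 17, 22) 133.5 [[ 0.882 -0.224]] [[ 0.9   -0.218]]
scene [306. 444.] (299, 435, 13, 17) 105.0 [[ 0.886 -0.054]] [[ 0.903 -0.056]]
scene [215. 438.] (197, 404, 30, 63) 730.0 [[ 0.857 -0.182]] [[ 0.875 -0.178]]
scene [302. 417.] (295, 398, 14, 35) 199.5 [[ 0.843 -0.054]] [[ 0.862 -0.056]]
scene [246. 418.] (227, 373, 37, 89) 1330.5 [[ 0.832 -0.137]] [[ 0.852 -0.135]]
scene [296. 378.] (290, 352, 13, 52) 233.0 [[ 0.776 -0.055]] [[ 0.798 -0.057]]
scene [246. 361.] (234, 352, 25, 20) 158.5 [[ 0.733 -0.13 ]] [[ 0.757 -0.129]]
scene [275. 399.] (260, 334, 33, 124) 1852.0 [[ 0.807 -0.091]] [[ 0.828 -0.091]]
scene [380. 333.] (370, 321, 21, 27) 177.0 [[0.712 0.093]] [[0.736 0.085]]
scene [395. 339.] (376, 319, 41, 46) 148.5 [[0.728 0.116]] [[0.752 0.107]]
scene [221. 301.] (197, 279, 49, 44) 1583.5 [[ 0.602 -0.167]] [[ 0.632 -0.163]]
scene [322. 290.] (307, 272, 32, 38) 742.0 [[0.604 0.013]] [[0.634 0.008]]
scene [479. 276.] (456, 259, 47, 35) 898.5 [[0.614 0.301]] [[0.643 0.283]]
scene [139. 249.] (122, 237, 34, 26) 631.0 [[ 0.451 -0.316]] [[ 0.487 -0.306]]
scene 
[... 2212 characters left out ...]
wrist [574.  38.] (564, 25, 27, 33) 305.0 [[0.816 0.148]] [[0.796 0.142]]
wrist [593.   8.] (580, 0, 27, 19) 236.0 [[0.827 0.171]] [[0.806 0.162]]
wrist [554.  25.] (533, 0, 42, 49) 190.5 [[0.797 0.158]] [[0.778 0.151]]
wrist [348.  26.] (314, 0, 82, 59) 4211.5 [[0.622 0.158]] [[0.62  0.151]]
wrist [162.  41.] (114, 0, 97, 92) 7180.0 [[0.463 0.146]] [[0.476 0.14 ]]
tray1 corner [[ 0.931 -0.037]]
tray1 back right [[ 0.713 -0.032]]
tray2 back left [[0.699 0.036]]
tray2 R [[0.684 0.563]]
tray1 L [[ 0.689 -0.501]]
blackr [[ 0.611 -0.307]]
blacks [[ 0.451 -0.141]]
cork [[ 0.547 -0.23 ]]
amber [[0.531 0.228]]
white [[0.54  0.072]]
red [[ 0.363 -0.011]]
holder [[0.615 0.411]]
yellow [[0.47  0.388]]
```

```bash
cat >> h.py <<'E'
# name: (round?, half size, top height)
OBJ=dict(pRL=(1,.032,.060),pRS=(1,.022,.044),pSL=(0,.029,.060),pSS=(0,.020,.044),
         sRL=(1,.040,.010),sRS=(1,.030,.010),sSL=(0,.038,.010),sSS=(0,.030,.010))
def fit(s,c,name):
    """known-size circle/square through the far-side rim contour, on the plane of the rim"""
    rnd,a,H=OBJ[name]
    c=c[(c[:,0]>1)&(c[:,0]<638)&(c[:,1]>1)&(c[:,1]<478)]
    P=ray(s,c,H); n=(-s["R"].T@s["t"])[:2]; x=np.r_[P.mean(0),0]
    yaw0=0 if rnd else np.radians(cv2.minAreaRect((P*1e4).astype(np.float32))[2]); x[2]=yaw0
    def res(x,Q):
        q=Q-x[:2]
        if rnd: return np.hypot(*q.T)-a
        k,t=np.cos(x[2]),np.sin(x[2])
        return np.abs(np.c_[q[:,0]*k+q[:,1]*t,-q[:,0]*t+q[:,1]*k]).max(1)-a
    for _ in range(6):
        f=x[:2]-n; d=np.linalg.norm(f)
        Q=P if d<.03 else P[(P-x[:2])@f/d>(-.002 if H>.02 else -.5*a)]
        x=least_squares(res,x,args=(Q,),loss="soft_l1",f_scale=.001).x
    yaw=(np.degrees(x[2])+45)%90-45
    return x[:2].round(4),round(yaw,1),round(1e3*np.sqrt((res(x,Q)**2).mean()),2),len(Q)
def near(s,name,xy,tol=.02):
    H=OBJ[name][2]; rnd=None
    for c in blobs(s,300):
        p=ray(s,(c.min(0)+c.max(0))/2.,H)[0]
        if np.linalg.norm(p-xy)<tol: return fit(s,c,name)
ROUGH=dict(pRL=(.465,.01),pSS=(.623,.013),pSL=(.615,.165),pRS=(.465,.285),sRL=(.465,.143),sSS=(.617,.301),sSL=(.602,-.165),sRS=(.451,-.316))
E
python3 - <<'E'
from station import r
from h import *
import pickle
d=pickle.load(open("s0.pkl","rb")); V={"w0":d["wrist"]}
o=[180,0,90]
for n,y in(("wA",.17),("wB",-.33)):
    r.reach([.54,y,.42],o); r.wait(.2); V[n]=r.snapshot("wrist"); cv2.imwrite(f"pics/{n}.png",V[n]["frame"][:,:,::-1])
V["scene1"]=r.snapshot("scene")
pickle.dump(V,open("s1.pkl","wb"))
for k,s in V.items():
    for n in OBJ:
        print(k,n,near(s,n,ROUGH[n],.03))
print(r.sense()["clock"])
E
```

```text
w0 pRL (array([0.4746, 0.0114]), np.float64(0.0), np.float64(0.49), 111)
w0 pRS None
w0 pSL (array([0.6221, 0.1303]), np.float64(-5.3), np.float64(6.08), 179)
w0 pSS (array([0.6229, 0.0127]), np.float64(28.2), np.float64(0.39), 83)
w0 sRL (array([0.4648, 0.1457]), np.float64(0.0), np.float64(0.39), 123)
w0 sRS (array([ 0.451 , -0.3118]), np.float64(0.0), np.float64(0.8), 36)
w0 sSL (array([ 0.6005, -0.1566]), np.float64(1.9), np.float64(0.83), 162)
w0 sSS None
wA pRL (array([0.4757, 0.0259]), np.float64(0.0), np.float64(3.99), 108)
wA pRS (array([0.4564, 0.2904]), np.float64(0.0), np.float64(0.48), 85)
wA pSL (array([0.6229, 0.1574]), np.float64(1.2), np.float64(0.32), 130)
wA pSS (array([0.6231, 0.013 ]), np.float64(28.2), np.float64(0.46), 65)
wA sRL (array([0.4646, 0.1462]), np.float64(0.0), np.float64(0.56), 146)
wA sRS None
wA sSL (array([ 0.598 , -0.1384]), np.float64(5.7), np.float64(1.09), 73)
wA sSS (array([0.6138, 0.3034]), np.float64(26.2), np.float64(0.4), 163)
wB pRL None
wB pRS None
wB pSL None
wB pSS None
wB sRL None
wB sRS (array([ 0.4509, -0.3135]), np.float64(0.0), np.float64(0.55), 114)
wB sSL (array([ 0.6005, -0.1638]), np.float64(5.1), np.float64(0.2), 97)
wB sSS None
scene1 pRL None
scene1 pRS (array([0.4584, 0.2869]), np.float64(0.0), np.float64(1.16), 28)
scene1 pSL (array([0.5896, 0.2173]), np.float64(-28.1), np.float64(9.46), 40)
scene1 pSS (array([0.6237, 0.0104]), np.float64(28.5), np.float64(0.92), 36)
scene1 sRL (array([0.4661, 0.1424]), np.float64(0.0), np.float64(1.11), 62)
scene1 sRS (array([ 0.4527, -0.3156]), np.float64(0.0), np.float64(1.09), 51)
scene1 sSL (array([ 0.6009, -0.1662]), np.float64(5.0), np.float64(0.99), 89)
scene1 sSS (array([0.6159, 0.3004]), np.float64(25.9), np.float64(1.2), 60)
3.2667
```

View pics/wA.png

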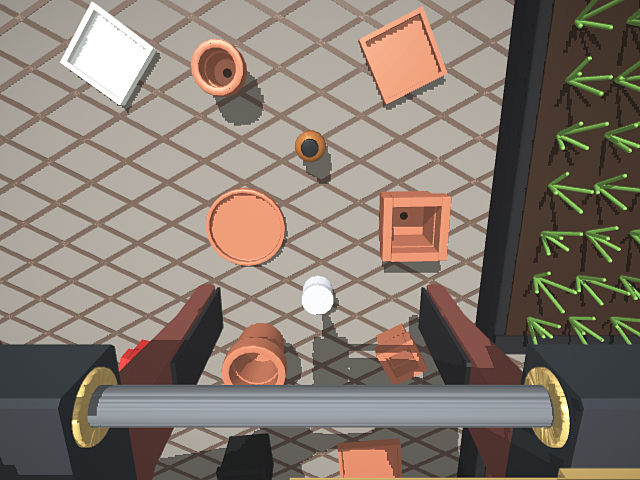

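View pics/wB.png

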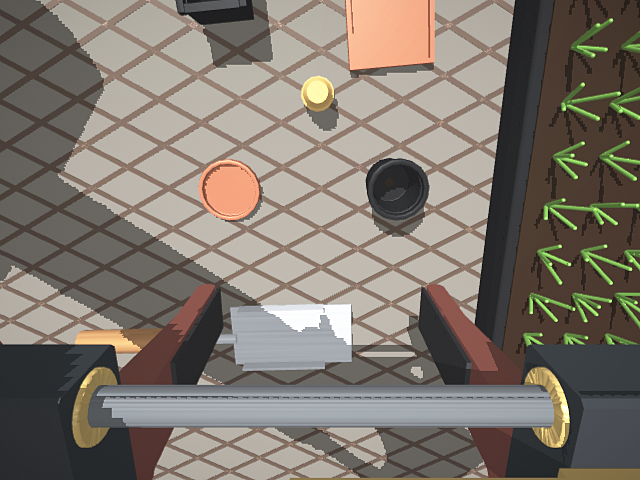

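Wrist and scene fits agree within about 3 mm, and each fit's residual is below 1 mm on the known size. The wA and wB views show clear space around the grasps. I'll start with the small square pot and check the result.

```bash
cat > pp.py <<'E'
from station import r
from h import *
#      pot xy, jaw angle, saucer xy, jaw angle
J=dict(SS=((.623,.012),28.2,(.6145,.302),26),SL=((.6225,.156),91.2,(.6005,-.1645),95.1),
       RL=((.475,.0105),0,(.465,.1445),0),RS=((.457,.289),45,(.451,-.3143),0))
def move(xy,jaw,z): 
    yaw=(jaw+90)%180; r.reach([*xy,z],[180,0,yaw])
def do(k):
    a,ja,b,jb=J[k]; w,H=2*OBJ["p"+k][1],OBJ["p"+k][2]; zg=H-.009+.163
    move(a,ja,zg+.09); r.servo_line([*a,zg],speed=.12); r.grab(20); r.wait(.2)
    op=r.sense()["opening"]; print(k,"opening",round(op,4),"want",w)
    if abs(op-w)>.004: print("BAD GRASP"); return False
    r.servo_line([*a,zg+.11],speed=.15); print("lifted opening",round(r.sense()["opening"],4))
    move(b,jb,zg+.11); r.servo_line([*b,zg+.02],speed=.12)
    f0=r.sense()["contact_force"][2]
    r.servo_line([*b,zg+.0045],speed=.03); r.wait(.2)
    s=r.sense(); print("tcp z-zg",round(s["tcp_pos"][2]-zg,4),"dFz",round(s["contact_force"][2]-f0,2))
    r.let_go(); r.wait(.2); r.servo_line([*b,zg+.11],speed=.15)
    print("clock",r.sense()["clock"]); return True
E
python3 - <<'E'
from pp import *
do("SS")
# look back with the wrist camera, the pot ahead of the gripper
r.reach([.6,.23,.42],[180,0,90]); r.wait(.2)
s=r.snapshot("wrist"); cv2.imwrite("pics/ss.png",s["frame"][150:,:,::-1][-330:] if 0 else s["frame"][:,:,::-1])
OBJ["pSS"]=(0,.020,.048); print("pSL",near(s,"pSL",J["SL"][0]),"pRS",near(s,"pRS",J["RS"][0]))
E
```

```text
SS opening 0.0402 want 0.04
lifted opening 0.0396
tcp z-zg 0.0045 dFz -0.62
clock 12.2583
pSL (array([0.6232, 0.1573]), np.float64(1.5), np.float64(0.55), 119) pRS (array([0.4567, 0.2912]), np.float64(0.0), np.float64(0.53), 78)
```

View pics/ss.png

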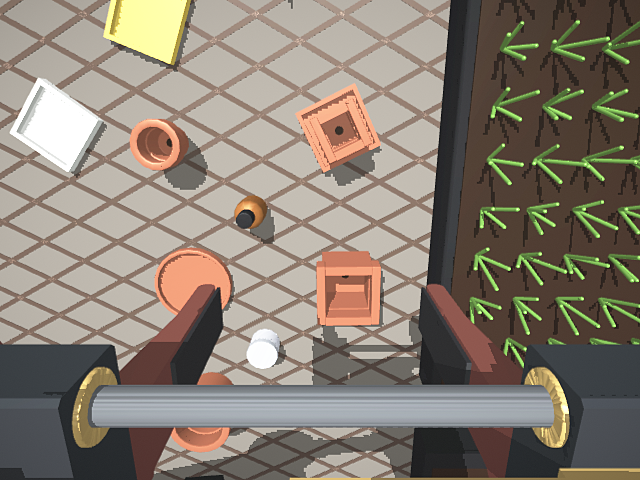

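The small square pot sits centred and aligned in its saucer at about (338,130). The grasp opening matched, and it took about 9 s. I'll do the other three.

```bash
python3 - <<'E'
from pp import *
ok=do("SL") and do("RL") and do("RS")
ims=[]
import pickle; V={}
for n,y in(("eA",.17),("eB",-.26)):
    r.reach([.54,y,.42],[180,0,90]); r.wait(.2); V[n]=r.snapshot("wrist"); ims.append(V[n]["frame"])
V["scene"]=r.snapshot("scene")
pickle.dump(V,open("e.pkl","wb"))
cv2.imwrite("pics/end.png",np.vstack([i[:390,:,::-1][:300] for i in ims]))
cv2.imwrite("pics/endscene.png",V["scene"]["frame"][:,:,::-1])
print(r.sense()["clock"])
E
```

```text
SL opening 0.0578 want 0.058
lifted opening 0.058
tcp z-zg 0.0044 dFz -1.01
clock 21.6417
RL opening 0.0643 want 0.064
lifted opening 0.0643
tcp z-zg 0.0045 dFz 2.4
clock 29.225
RS opening 0.0439 want 0.044
lifted opening 0.0437
tcp z-zg 0.0045 dFz 1.26
clock 38.4167
42.3833
```

View pics/end.png

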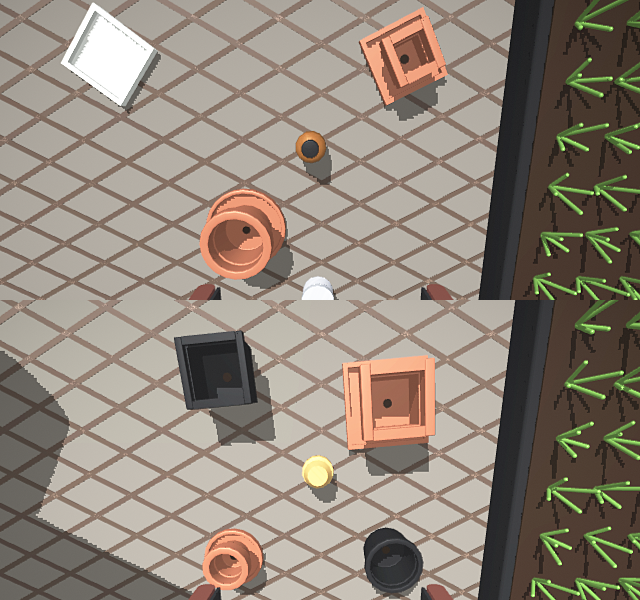

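View pics/endscene.png

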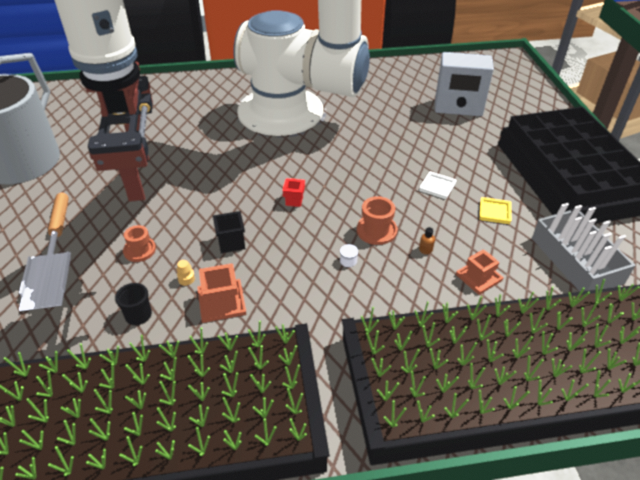

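All four are upright in their saucers. I'll check centring with ideal outlines (saucer at z=0.01, concentric rim at z=H+0.004) projected over crops.

```bash
python3 - <<'E'
import pickle
from h import *
V=pickle.load(open("e.pkl","rb"))
S=dict(SS=("eA",.6142,.3032,26),RL=("eA",.4646,.146,0),SL=("eB",.6005,-.1638,5.1),RS=("eB",.4509,-.3133,0))
out=[]
for k,(v,x,y,yaw) in S.items():
    s=V[v]; c=pix(s,(x,y,.03)).astype(int); x0,y0=max(c[0]-60,0),max(c[1]-60,0)
    im=cv2.resize(s["frame"][y0:y0+120,x0:x0+120,::-1].copy(),(400,300) if 0 else (300,300),interpolation=cv2.INTER_CUBIC)
    h=s["frame"][y0:y0+120,x0:x0+120].shape
    sx,sy=300/h[1],300/h[0]
    for n,z,col in(("s"+k,.01,(255,0,0)),("p"+k,OBJ["p"+k][2]+.004,(0,255,0))):
        rnd,a,_=OBJ[n]; t=np.linspace(0,2*np.pi,61) if rnd else np.radians(yaw+45+90*np.arange(5)); R=a if rnd else a*2**.5
        P=[((pix(s,(x+R*np.cos(q),y+R*np.sin(q),z))-(x0,y0)+.5)*(sx,sy)) for q in t]
        cv2.polylines(im,[np.int32(P)],False,col,1)
    out.append(im)
cv2.imwrite("pics/chk.png",np.vstack([np.hstack(out[:2]),np.hstack(out[2:])]))
E
```

```text
(no output)
```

View pics/chk.png

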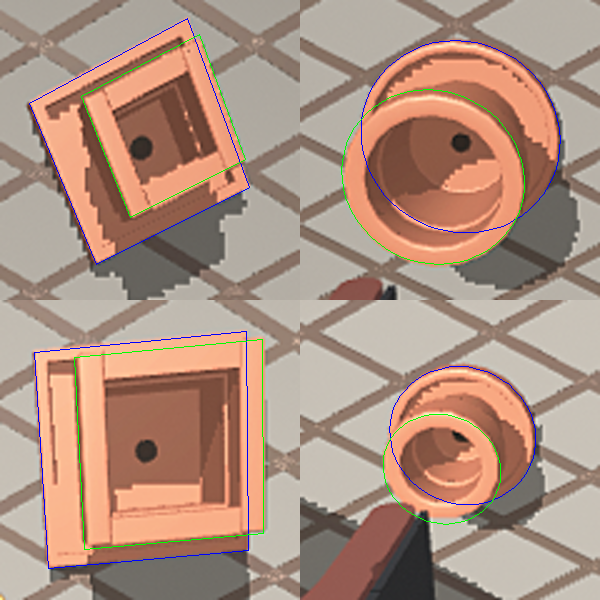

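The rims lie within about 2 mm of the ideal concentric outlines. Saucer outlines match their starting positions, and the black pots appear unmoved. I'm handing it in.

```bash
python3 -c "
from station import r
print(r.hand_in(), r.sense()['clock'])"
```

```text
the job is handed in; nothing more can be done
the job is handed in; nothing more can be done
```

All four terracotta pots now stand upright in their matching saucers, and I handed the job in at about 42 s of the 106 s allowed; the station gives no verdict.

- **Method:** I found the pots and saucers by fitting their known outlines in the wrist and scene images. Each pot was gripped by its collar, set down on the saucer floor and only then released.
- **Grasps:** the finger opening at each grasp matched the pot's width to within 0.5 mm.
- **Final checks:** overlays of ideal centred outlines on the last wrist images show every rim within about 2 mm of centre. The square pots line up with their saucers by eye, and the saucers lie where they were first measured. In the last scene picture the black pots look unmoved and the arm is clear of everything.
- **Disagreements:** in the first measurements, the scene and wrist cameras differed by 2–4 mm in y, so I placed between them, nearer the wrist values. The fits that failed were from views where the object was cut off or hidden, and I did not use them. The exception is the large square saucer, slightly cut off in its wrist view, but the scene fit agreed within about 2.5 mm.

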